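# Clamp a jar in the preparation board and crack its lid loose

## Robot

A 6-joint arm with a two-finger parallel gripper is mounted at the origin on a cart in front of the work surface, level with it; the furniture and walls round the work are solid. World frame = base frame: x ahead of the robot, y to its left, z up, the work surface at z = 0. Lengths are in m, angles in degrees, forces in N, time in s.
With the tool pointing down it reaches from about 0.3 to 0.75 m from the base axis. Payload 8.5 kg.
Tool frame: the origin (TCP) lies midway between the tips of the shut fingers; the grasp point (between the pads) lies grasp_offset behind it (grasp_offset is the distance from the TCP to the grasp point, in m); z points along the fingers, y is the line along which they close (so a half turn about z gives the same grasp; the last joint's range is limited). The gripper opens to 85 mm and grips with 20 to 120 N. Pads are 22 mm wide; open, the fingers measure 114 mm over their backs; the gripper's body (76 mm by 85 mm) begins 54 mm behind the grasp point. The pads swing forward as they close: fully open they stand 13 mm farther back than shut.
Start: joints at [59.341, 21.807, 74.336, -0, 83.858, -12.336], TCP at [0.173, 0.522, 0.195] pointing down, gripper open.
Joint ranges: [-178.18, 178.18], [-50.72, 133.34], [12.68, 142.11], [-81.47, 261.47], [9.98, 163.14], [-165.26, 165.26]. Speed limits (degrees/s): [136.94, 136.94, 180, 180, 180, 180].

## Interface

Orientations are given as a 3x3 rotation matrix whose columns are the frame's x, y, z axes.
In Python, from rig import observe, get_image, camera_params, close_job, grasp_offset gives the robot as it stands.
- The arm moves only by the shell command python3 -m handwheel 'ROWS' [OPENING] [FORCE]. ROWS is JSON, a list of rows, each a list of 2 entries, a list of its own where there are three numbers: the shift along the tool's x, y, z as a fraction of full scale, then the turn, a rotation vector about the tool's x, y, z as a fraction of full scale. In form: [[[dx, dy, dz], [ax, ay, az]], ...]. A call has 1 to 10 rows; each row is the pose to reach, as a shift and turn from the pose commanded when the call began, along the tool's axes at that moment, turning the shorter way round; what a row does not reach only later rows make up. Full scale, the value 1, is 0.5 m for a shift and pi rad for a turn. A row lasts 1/10 s, in which the tool goes at most 50 mm and 8.59 degrees, less where a joint would pass 70% of its speed; a pose out of reach is approached as far as the arm can. A call with a number of a shift or a turn outside -1 to 1 is refused whole. A call with a gripper value outside its range is refused whole. OPENING is the opening, from 0 (shut) to 1 (fully open), set as the call begins (- or left out, the last holds). The fingers move at their own pace and stop on an object; FORCE is the grip in N (left out, the last holds). Time passes only in rows, so rows that repeat a pose let the fingers close. It gives the time, the measured TCP pose, the force, the opening and the grip force at its end, in the units of the state.
- observe(): the state, without advancing time (a new reading comes with each control period).
- get_image(name): name is "scene" or "top"; returns (picture, depth): 480x640x3 uint8, red, green, blue; 480x640 float32, m along the optical axis (not along the pixel's ray), 0 where there is no reading.
- camera_params(name): a dict with "K" (3x3 intrinsics, pixels), "k1" (the pictures are not rectified: a ray, as slopes to the right and down, at radius r is drawn at 1 + k1 r^2 times it, then the intrinsics apply), "R" (3x3) and "t" (3): a world point X has camera coordinates R X + t. Camera axes: x right, y down, z forward; pixel columns grow to the right and rows downward; lengths in m; the calibration is good to about 2 mm. A picture is of the moment at which its call begins. camera_params takes no time and is no camera call.
- close_job(): hands the job in; it is judged then, once.
The state is a dict: "time_s": time; "q": joint angles; "qvel": joint speeds; "joint_efforts": joint torques, N m; "position": TCP position; "tool_rot": TCP orientation; "ft_force": force on the tool from outside, world axes, zero at the start; "wrist_torque": the same for the moment, N m; "grip_width": finger opening in m; "gripper_force": force on a finger pad.
Only numpy, scipy, OpenCV 4.12 (cv2) and the standard library are available. Lean on these libraries where they do the work, as an engineer would, in place of code of your own. Each camera call takes 0.05 s, during which the arm holds its last target. There are 200 camera calls.

## Task

Open the jar of hazelnuts with one hand, using the preparation board: set the jar down gently, upright, on the board between the V-jaw and the moving jaw, then crank the clamp shut until the sprung plate holds the jar snugly in the V, its springs about half pressed in (not squeezed solid, it is glass). Then turn the lid a good quarter turn anticlockwise to loosen it, leaving it on the jar and the jar clamped on the board; don't disturb the cup, the tin or the tamper.

Things in the scene. Friction and masses are not known exactly. Their poses are not given: they have to be found in the camera images.
- prep_board: wooden board 200 x 300 x 21 mm fixed on the counter, with a screw clamp. Origin: centre of its underside, z = 0; y runs along the 300 mm and the screw, from the crank end (-y) to the fixed V-jaw (+y). Two 10 mm guide rods along y at x = +-58 mm, 39 mm above the counter. Jaws reach 96 mm above the counter, the crank's end block (y -143 to -121 mm) 99 mm.
- fixed_jaw: the grey fixed jaw at the +y end with two rubber-faced plates that form an upright V open to -y (each face 30 degrees off the board's x axis, V 76 mm wide at its mouth). Its frame is the board's frame; the vertex of the V is at y = +82 mm and the mouth of the V at y = +60 mm.
- jaw_seat (a point): point on the board's top where the axis of the 62 mm jar stands once the jar is pressed fully into the V (board frame x = 0, y = +46 mm, z = 21 mm)
- moving_jaw: the grey carriage on the guide rods, with the sprung plate in front of it; the crank moves it along the board's +y, 16 mm a turn. Origin: at the board's origin when joint crank is 0, then shifted along +y; the carriage's front face is at y = -51 mm in its own frame.
- plate_face (a point): centre of the rubber face (80 x 56 mm, from 38 to 94 mm above the counter) of the sprung plate, which looks to the board's +y. With crank = 0 and springs at rest it is at board y = -25 mm. A seated jar is touched when this point is 31 mm short of jaw_seat.
- spring_plate (a joint): how far the plate is pressed back into the carriage, m: 0 at rest, 0.012 pressed solid; 4 N per mm. Two coil springs show in the gap, 14 mm wide at rest, between plate and carriage.
- crank (a joint): crank angle, rad, 0 to 24. At 0 the grip is straight above the screw axis; growing turns clockwise seen from the crank end (grip goes from the top towards board +x) and closes the jaw, 16 mm a turn. Screw axis: along board y at x = 0, 78 mm above the counter; the grip's axis is 42 mm from it. Stays where left; takes about 5 N at the grip.
- knob (a point): middle of the crank's black grip: 22 mm thick, 58 mm long, parallel to the screw (board y = -202 mm; free end at -228 mm), turning freely on its pin, so that it can be held from above with a fixed hand orientation all the way round
- jar: closed straight glass jar of hazelnuts, 62 mm diameter, 120 mm tall with its lid, 0.4 kg, standing upright on the counter. Origin: centre of its underside, z along its axis
- lid_top (a point): centre of the top of the jar's gold metal lid: 66 mm diameter, 18 mm tall, from 102 to 120 mm above the jar's underside; firm enough to carry the jar by it
- lid (a joint): angle of the lid on the jar, rad: 0 tight, grows anticlockwise as seen from above, stop at 2.2. It is tight (about 0.3 N m): an unclamped jar just turns with it
- cherry_tin: bystander: unopened tin, 75 mm diameter, 58 mm tall; origin at the centre of its underside
- espresso_cup: bystander: green espresso cup with handle, 64 x 88 x 56 mm; origin at the centre of its underside
- tamper: bystander: coffee tamper, steel foot 58 mm diameter, wooden handle, 82 mm tall; origin at the centre of its underside

How it is judged (in metres and radians):
On the way, in this order (a step that is already met when the one before it is completed fails the run):
1. the jar stands upright on the board between the jaws (x of jar in the frame of prep_board between -0.035 and 0.035 m and y of jar in the frame of prep_board between 0 and 0.06 m and z of jar in the frame of prep_board below 0.025 m and angle between jar's own z axis and vertical below 0.1 rad), for 0.2 s.
2. the jar is clamped between the sprung plate and the V (at least 10 N from the plate, 8 N from the V) with the lid still tight (contact force between moving_jaw and jar above 10 N and contact force between fixed_jaw and jar above 8 N and horizontal distance between jar and jaw_seat below 0.006 m and value of joint lid below 0.3 rad), for 0.3 s.
3. the lid is turned loose, by at least 1.2 rad (value of joint lid above 1.2 rad), for 0.1 s.
At the end, for the whole second after the job is handed in: Lid at least 1.2 rad (70 degrees) anticlockwise of tight; jar upright (0.08 rad) and at rest, foot within 6 mm of the board, axis within 6 mm of the V seat, pressed by the sprung plate with 10 N or more (2.5 mm of spring) and by the V with 8 N or more; robot clear (value of joint lid above 1.2 rad and contact force between moving_jaw and jar above 10 N and contact force between fixed_jaw and jar above 8 N and horizontal distance between jar and jaw_seat below 0.006 m and z of jar in the frame of prep_board below 0.027 m and angle between jar's own z axis and vertical below 0.08 rad and linear speed of jar below 0.02 m/s); the robot touches nothing.
It fails at once if the glass jar is squeezed solid (over 60 N from the moving jaw) (contact force between moving_jaw and jar above 60 N).
It fails at once if the glass jar is dropped (falls free of the fingers at over 0.7 m/s, as from 25 mm or more) (linear speed of jar above 0.7 m/s and contact force between the fingers and jar below 0.1 N).
It fails at once if the jar is tipped over (angle between jar's own z axis and vertical above 0.6 rad).
It fails at once if a bystander is moved more than 30 mm (distance of any of cherry_tin, espresso_cup, tamper from where it was at the start of the episode above 0.03 m).
It also fails if it takes over 72 s, if anything falls off the work surface, if the arm or the gripper's body presses on something with over 40 N, if the wrist force passes 120 N, or if a joint passes its speed limit or range.

## Working session

There is one attempt and no reset: what is moved stays moved. The work goes in short steps, Python scripts to look and compute and a shell command to move; the robot and the scene stay as the last step left them, time stands still between calls to the robot, and variables do not carry over. Pictures are saved under pics/ and viewed, at most 10 in all, crops included, and the job is handed in when it is done.

```bash
ls; mkdir -p pics; python3 - <<'E'
from rig import *
import cv2,numpy as np
print(observe()); print(grasp_offset)
for n in("scene","top"):
    p=camera_params(n);print(n,p)
    im,d=get_image(n);cv2.imwrite(f"pics/{n}0.png",im[...,::-1]);np.save(f"pics/{n}0.npy",d)
E
```

```text
pics
{'time_s': 0.0, 'q': array([ 5.93411843e+01,  2.18410557e+01,  7.43857433e+01, -2.66605418e-04,
        8.38587176e+01, -1.23364818e+01]), 'qvel': array([ 0.06786268, -0.04012769, -0.01000233,  0.0258472 ,  0.00158744,
        0.09279155]), 'joint_efforts': array([ 1.21510529e-03, -4.48459196e+01, -2.31285095e+01, -1.02302731e-04,
        4.68106678e-03, -4.89585545e-06]), 'position': array([0.17272391, 0.52180062, 0.19440539]), 'tool_rot': array([[-9.49303050e-01,  3.14361489e-01, -7.57105894e-04],
       [ 3.14362244e-01,  9.49302231e-01, -1.28627483e-03],
       [ 3.14367043e-04, -1.45907013e-03, -9.99998886e-01]]), 'ft_force': array([-0.23785365,  0.13811297, -0.29292094]), 'wrist_torque': array([ 0.02365538, -0.01103285, -0.02977286]), 'gripper_force': 0.0, 'grip_width': 0.08563313290059606}
0.0187
scene {'K': array([[450.69522042,   0.        , 315.48714596],
       [  0.        , 450.69522042, 237.0703704 ],
       [  0.        ,   0.        ,   1.        ]]), 'k1': -0.06696786688606358, 'R': array([[ 0.87942421, -0.4760213 ,  0.00409591],
       [-0.32963833, -0.61515184, -0.71618907],
       [ 0.34344086,  0.62848384, -0.69789429]]), 't': array([-0.43940376,  0.2903802 ,  0.82722831])}
top {'K': array([[516.48924827,   0.        , 318.56349691],
       [  0.        , 516.48924827, 240.65085514],
       [  0.        ,   0.        ,   1.        ]]), 'k1': -0.03907688081724705, 'R': array([[ 0.05009474, -0.99873989,  0.00302506],
       [-0.97384902, -0.04951787, -0.22173421],
       [ 0.22160459,  0.00816176, -0.97510245]]), 't': array([0.02247611, 0.57264458, 1.30446352])}
```

View pics/scene0.png

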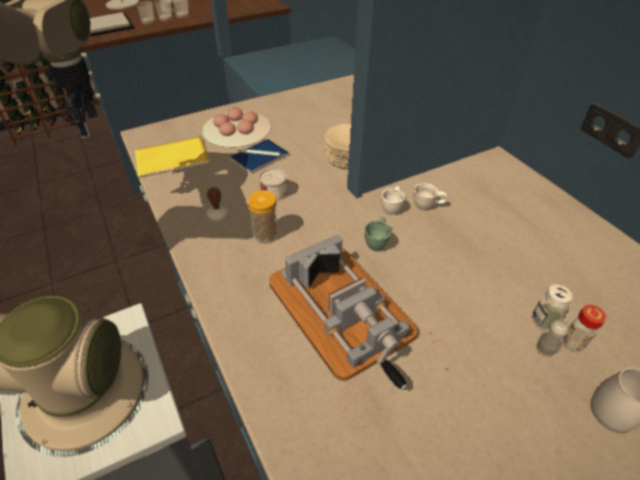

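View pics/top0.png

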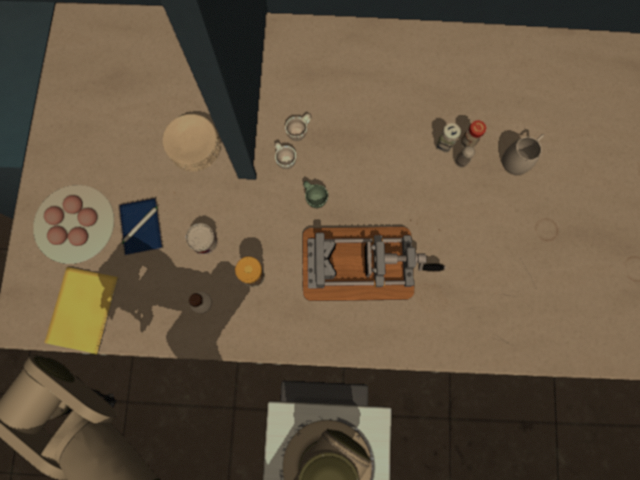

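The scene picture shows the jar (lid at 262,201), the board (centre near 345,305) and the crank grip at 395,375. The top picture shows the jar lid at (248,270), the board spanning 303–414 x 225–300, and the grip at 432,267, so board +y ≈ world +y. I'll enlarge both.

```bash
cat > h.py <<'E'
from rig import *
import cv2,numpy as np
P={n:camera_params(n) for n in("scene","top")}
def ray(n,u,v):
    p=P[n];K=p["K"]
    D=np.array([p["k1"],0,0,0,0.])
    x=cv2.undistortPoints(np.array([[[u,v]]],float),K,D)[0,0]
    return -p["R"].T@p["t"], p["R"].T@np.array([x[0],x[1],1])
def atz(n,u,v,z):
    o,d=ray(n,u,v);return o+d*(z-o[2])/d[2]
def dep(n,u,v,d):
    o,r=ray(n,u,v);return o+r*d
def tri(uv1,uv2):
    o1,d1=ray("scene",*uv1);o2,d2=ray("top",*uv2)
    s=np.linalg.lstsq(np.c_[d1,-d2],o2-o1,rcond=None)[0]
    a=o1+s[0]*d1;b=o2+s[1]*d2
    return (a+b)/2,np.linalg.norm(a-b)
def proj(n,X):
    p=P[n];return cv2.projectPoints(np.array(X,float).reshape(-1,1,3),cv2.Rodrigues(p["R"])[0],p["t"],p["K"],np.array([p["k1"],0,0,0,0.]))[0][:,0]
def crop(im,x,y,w,h,s,f):
    c=cv2.resize(im[y:y+h,x:x+w],None,fx=s,fy=s,interpolation=cv2.INTER_CUBIC)
    for i in range(0,w,10):cv2.line(c,(i*s,0),(i*s,12 if i%50 else 25),(255,0,255),1)
    for i in range(0,h,10):cv2.line(c,(0,i*s),(12 if i%50 else 25,i*s),(255,0,255),1)
    cv2.imwrite(f,c)
E
python3 - <<'E'
from h import *
t=cv2.imread("pics/top0.png");s=cv2.imread("pics/scene0.png")
crop(t,220,200,230,120,3,"pics/t1.png")
a=s[180:400,230:430]
crop(s,230,180,200,215,3,"pics/s1.png") if 0 else crop(s,240,180,180,215,2,"pics/s1.png")
c1=cv2.imread("pics/t1.png");c2=cv2.resize(s[180:380,0:1],(1,1))
E
python3 - <<'E'
import cv2;print(cv2.imread("pics/s1.png").shape,cv2.imread("pics/t1.png").shape)
E
```

```text
(430, 360, 3) (360, 690, 3)
```

View pics/t1.png

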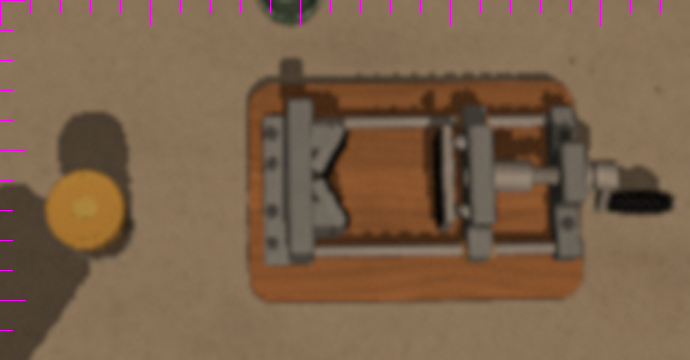

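View pics/s1.png

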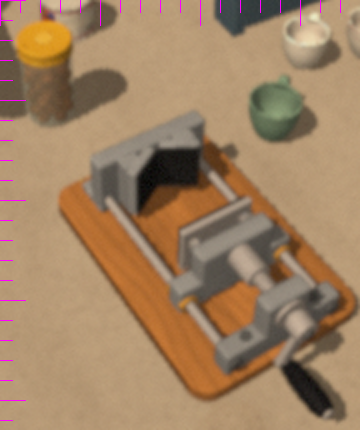

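The crops show the lid centre at top (248.3,270.0) and scene (263,200). The board edges in the top picture are at 302.7/414.2 and 225.7/300. The grip centre is at top (433.3,267.3) and scene (393.5,373). The crank leans towards board -x.

```bash
python3 - <<'E'
from h import *
np.set_printoptions(precision=4,suppress=True)
print("lid",tri((263,200),(248.3,270)))
print("knob",tri((393.5,373),(433.3,267.3)))
print("screw/crank hub",tri((240+297/2,180+318/2),(220+606/3,200+174/3)))
for uv in((302.7,263.3),(414.2,263.3),(356.7,225.7),(356.7,300)):print(atz("top",*uv,.021))
im=cv2.imread("pics/top0.png");d=np.load("pics/top0.npy");ds=np.load("pics/scene0.npy")
hsv=cv2.cvtColor(im,cv2.COLOR_BGR2HSV)
m=((hsv[...,0]<15)&(hsv[...,1]>125)&(hsv[...,2]>50))
m[:215]=0;m[310:]=0;m[:,:295]=0;m[:,420:]=0
ys,xs=np.nonzero(m)
X=np.array([atz("top",x,y,.021)[:2] for x,y in zip(xs,ys)],np.float32)
print("rect",len(X),cv2.minAreaRect(X))
# lid by colour in top
m2=((hsv[...,0]<30)&(hsv[...,1]>170)&(hsv[...,2]>110));m2[:250]=0;m2[290:]=0;m2[:,:230]=0;m2[:,270:]=0
ys,xs=np.nonzero(m2);print("lidc",xs.mean(),ys.mean(),len(xs),atz("top",xs.mean(),ys.mean(),.12))
print("depths lid",dep("top",248.3,270,np.median(d[268:272,246:250])),"grip",dep("top",433.3,267.3,np.median(d[266:269,430:437])))
print("grip scene depth",dep("scene",393.5,373,np.median(ds[371:375,391:396])))
# fixed jaw/rods points
print("Vvertex",atz("top",220+322/3,200+178/3,.096),"plate face top",atz("top",220+436/3,200+175/3,.094),"carriage front",atz("top",220+470/3,200+175/3,.096))
print("rods",[atz("top",220+x/3,200+y/3,.044) for x,y in((365,122),(530,122),(365,251),(530,250))])
E
```

```text
lid (array([0.4774, 0.2233, 0.1139]), np.float64(0.005495742427592327))
knob (array([ 0.5196, -0.2585,  0.0425]), np.float64(0.002482990416863738))
screw/crank hub (array([ 0.5319, -0.2178,  0.0909]), np.float64(0.0011137796029252417))
[0.5156 0.0915 0.021 ]
[ 0.5308 -0.2107  0.021 ]
[ 0.6281 -0.0511  0.021 ]
[ 0.4236 -0.0581  0.021 ]
rect 4605 ((0.5247896909713745, -0.05625316500663757), (0.20214642584323883, 0.2957623302936554), 3.724246025085449)
lidc 248.2468085106383 269.53617021276597 470 [0.4749 0.2233 0.12  ]
depths lid [0.4734 0.2228 0.1222] grip [ 0.5169 -0.2563  0.0505]
grip scene depth [ 0.5172 -0.2622  0.051 ]
Vvertex [0.5156 0.0261 0.096 ] plate face top [ 0.5235 -0.0714  0.094 ] carriage front [ 0.5246 -0.1004  0.096 ]
rods [array([ 0.5785, -0.0106,  0.044 ]), array([ 0.586 , -0.1586,  0.044 ]), array([ 0.4621, -0.0153,  0.044 ]), array([ 0.4702, -0.1606,  0.044 ])]
```

Board centre is at about (0.524, -0.057), yaw about 3.2°. The jar is at (0.475, 0.223). The grip sits low, towards board -x, at roughly (0.518, -0.26, 0.041), so the crank is at about 3.55 rad. I'll make a helper that works out offsets, then move.

```bash
cat > go.py <<'E'
import sys,numpy as np
from scipy.spatial.transform import Rotation as Ro
from rig import observe
np.set_printoptions(precision=4,suppress=True)
def go(x,y,z,yaw=None,o=None):
    o=o or observe();R=np.array(o["tool_rot"]);p=np.array(o["position"])
    c0=np.degrees(np.arctan2(R[1,0],R[0,0])); yaw=c0 if yaw is None else yaw
    a=np.radians(yaw);T=np.array([[np.cos(a),np.sin(a),0],[np.sin(a),-np.cos(a),0],[0,0,-1.]])
    print("shift",R.T@(np.array([x,y,z])-p)/.5,"turn",Ro.from_matrix(R.T@T).as_rotvec()/np.pi,"from yaw",round(c0,2))
if __name__=="__main__": go(*map(float,sys.argv[1:]))
E
python3 go.py .475 .223 .185; python3 go.py .475 .223 .086
```

```text
shift [-0.7617 -0.3773  0.0193] turn [-0.0004 -0.0001  0.    ] from yaw 161.68
shift [-0.7618 -0.3771  0.2173] turn [-0.0004 -0.0001  0.    ] from yaw 161.68
```

```bash
python3 -m handwheel '[[[-0.08,-0.04,0.002],[0,0,0]],[[-0.16,-0.08,0.005],[0,0,0]],[[-0.24,-0.12,0.008],[0,0,0]],[[-0.32,-0.16,0.01],[0,0,0]],[[-0.4,-0.2,0.012],[0,0,0]],[[-0.48,-0.24,0.014],[0,0,0]],[[-0.56,-0.28,0.016],[0,0,0]],[[-0.64,-0.32,0.018],[0,0,0]],[[-0.71,-0.35,0.019],[0,0,0]],[[-0.762,-0.377,0.019],[0,0,0]]]' 1 50
python3 -m handwheel '[[[0,0,0],[0,0,0]],[[0,0,0],[0,0,0]],[[0,0,0],[0,0,0]]]'; python3 go.py .475 .223 .086
python3 - <<'E'
from h import *
im,d=get_image("scene");a=im[120:270,190:340,::-1];b=get_image("top")[0][200:350,170:320,::-1]
cv2.imwrite("pics/a.png",cv2.resize(np.hstack([a,b]),(800,400),interpolation=cv2.INTER_CUBIC))
E
```

```text
time_s: 1.1
position: [0.4767, 0.2216, 0.1851]
tool_rot: [[-0.949, 0.316, -0.001], [0.316, 0.949, -0.0], [0.0, -0.0, -1.0]]
ft_force: [0.0, 1.3, 0.2]
grip_width: 0.0854
gripper_force: 0.0
time_s: 1.4
position: [0.4745, 0.224, 0.1854]
tool_rot: [[-0.95, 0.314, -0.001], [0.314, 0.95, 0.0], [0.001, -0.0, -1.0]]
ft_force: [-0.3, 0.3, 0.4]
grip_width: 0.0855
gripper_force: 0.0
shift [-0.0017 -0.0016  0.1989] turn [-0.     -0.0002  0.    ] from yaw 161.73
```

View pics/a.png

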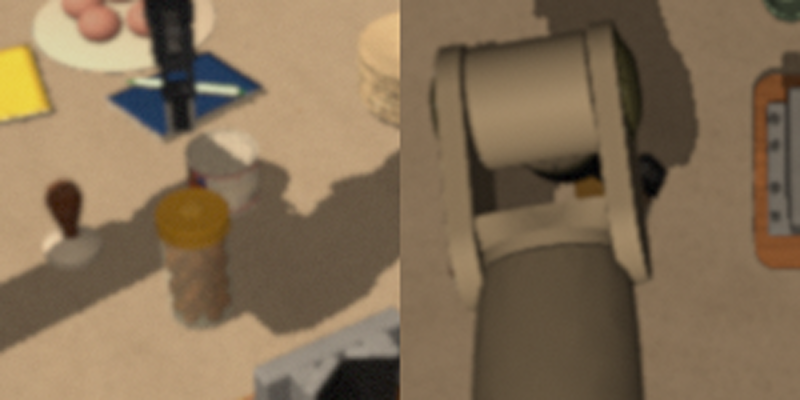

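In the scene view the near finger's tip is at about px (257,169), above the lid at (262.5,197). In the top view the arm hides the lid. I'll check the projection.

```bash
python3 - <<'E'
from h import *
np.set_printoptions(precision=4,suppress=True)
p=np.array([.4745,.224,.1854]);y=np.array([.314,.95,0])
print(proj("scene",[p,p+y*.043+[0,0,.013],p-y*.043+[0,0,.013],[.475,.223,.12],[.475,.223,.102],[.475,.223,0],[.475,.19,.12]]))
o=cv2.imread("pics/scene0.png");h=cv2.cvtColor(o,cv2.COLOR_BGR2HSV)
m=(h[...,0]>14)&(h[...,0]<30)&(h[...,1]>170)&(h[...,2]>100);m[:180]=0;m[225:]=0;m[:,:235]=0;m[:,295:]=0
ys,xs=np.nonzero(m);print(xs.min(),xs.max(),ys.min(),ys.max(),xs.mean(),ys.mean())
for v in (.118,.12):print(atz("scene",(xs.min()+xs.max())/2,200,v))
E
```

```text
[[258.0301 175.7425]
 [255.9663 159.9819]
 [259.2238 182.6873]
 [260.7415 198.6699]
 [261.3506 204.5966]
 [264.5696 235.7253]
 [266.5061 206.7859]]
249 275 190 213 261.6284046692607 201.77626459143968
[0.4765 0.2195 0.118 ]
[0.4756 0.2172 0.12  ]
```

```bash
python3 -m handwheel '[[[-0.002,-0.004,0.03],[0,0,0]],[[-0.002,-0.004,0.06],[0,0,0]],[[-0.002,-0.004,0.09],[0,0,0]],[[-0.002,-0.004,0.12],[0,0,0]],[[-0.002,-0.004,0.14],[0,0,0]],[[-0.002,-0.004,0.16],[0,0,0]],[[-0.002,-0.004,0.18],[0,0,0]],[[-0.002,-0.004,0.199],[0,0,0]],[[-0.002,-0.004,0.199],[0,0,0]]]'
python3 -m handwheel '[[[0,0,0],[0,0,0]],[[0,0,0],[0,0,0]],[[0,0,0],[0,0,0]],[[0,0,0],[0,0,0]],[[0,0,0],[0,0,0]],[[0,0,0],[0,0,0]],[[0,0,0],[0,0,0]],[[0,0,0],[0,0,0]]]' 0.5 50
```

```text
time_s: 2.4
position: [0.475, 0.2211, 0.0849]
tool_rot: [[-0.949, 0.314, -0.002], [0.314, 0.949, -0.0], [0.002, -0.001, -1.0]]
ft_force: [-1.1, -1.3, 0.0]
grip_width: 0.0857
gripper_force: 0.0
time_s: 3.2
position: [0.4757, 0.2212, 0.086]
tool_rot: [[-0.949, 0.314, 0.0], [0.314, 0.949, 0.0], [-0.0, 0.0, -1.0]]
ft_force: [0.3, -0.4, -1.1]
grip_width: 0.0426
gripper_force: 0.0
```

No contact at 43 mm, so something is off. Taking a look.

```bash
python3 - <<'E'
from h import *
im,d=get_image("scene");np.save("pics/b.npy",d);a=im[130:280,190:340,::-1];b=get_image("top")[0][200:350,170:320,::-1]
cv2.imwrite("pics/b.png",cv2.resize(np.hstack([a,b]),(800,400),interpolation=cv2.INTER_CUBIC))
print(observe()["ft_force"],observe()["grip_width"],observe()["gripper_force"])
E
```

```text
[-0.88344329 -0.03152301 -0.9190132 ] 0.04271331477333161 0.0
```

View pics/b.png

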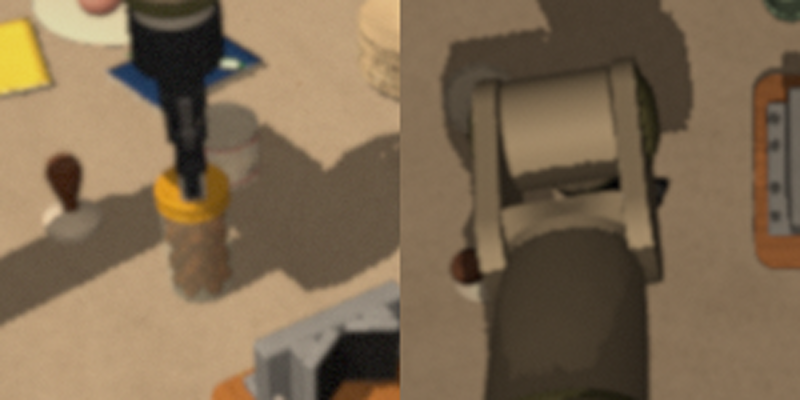

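The fingertip appears at px (262,204), about 15 px above where the reported TCP would put it. I'll use depth to locate the fingers in the world.

```bash
python3 - <<'E'
from h import *
np.set_printoptions(precision=4,suppress=True)
d=np.load("pics/b.npy")
p=np.array([.4757,.2212,.086]);y=np.array([.314,.95,0])
print(proj("scene",[p,p-y*.021+[0,0,.008],p-y*.03+[0,0,.04],p-y*.04+[0,0,.14]]))
for u,v in((262,202),(261,199),(261,195),(260,188),(260,180),(256,165),(258,150),(250,200),(262,212),(262,225)):print(u,v,dep("scene",u,v,d[v,u]))
t,dt=get_image("top")
for u,v in((170+255*.375,200+190*.375),(170+185*.375,200+105*.375)):print(dep("top",u,v,dt[int(v),int(u)]))
E
```

```text
[[262.4549 210.0955]
 [263.0212 213.3094]
 [262.313  205.2683]
 [259.0861 171.8776]]
262 202 [0.466  0.1917 0.1365]
261 199 [0.4633 0.1888 0.1484]
261 195 [0.458  0.1714 0.1741]
260 188 [0.4553 0.1659 0.198 ]
260 180 [0.4546 0.159  0.2239]
256 165 [0.4592 0.1867 0.2427]
258 150 [0.4665 0.186  0.2775]
250 200 [0.4515 0.2315 0.119 ]
262 212 [0.4644 0.1943 0.1053]
262 225 [0.4622 0.1973 0.0631]
[0.432  0.1517 0.3742]
[0.4842 0.202  0.4222]
```

Depth puts the near finger at about (0.466, 0.19), so xy is right. Its tip is at z ≈ 0.13, just above the lid, so the fingers sit about 35 mm higher than the reported TCP. Opening and lowering slowly while watching force (30 mm down is safe for the palm either way).

```bash
python3 -m handwheel '[[[0,0,0],[0,0,0]],[[0,0,0],[0,0,0]],[[0,0,0],[0,0,0]],[[0,0,0],[0,0,0]],[[0,0,0],[0,0,0]],[[0,0,0],[0,0,0]],[[0,0,0],[0,0,0]]]' 1
python3 -m handwheel '[[[0,0,0.01],[0,0,0]],[[0,0,0.02],[0,0,0]],[[0,0,0.03],[0,0,0]],[[0,0,0.04],[0,0,0]],[[0,0,0.05],[0,0,0]],[[0,0,0.06],[0,0,0]],[[0,0,0.06],[0,0,0]],[[0,0,0.06],[0,0,0]]]'
python3 - <<'E'
from h import *
np.set_printoptions(precision=4,suppress=True)
im,d=get_image("scene")
for v in range(196,236,2):print(v,im[v,261],dep("scene",261,v,d[v,261]),im[v,266],dep("scene",266,v,d[v,266]))
E
```

```text
time_s: 4.05
position: [0.4757, 0.2212, 0.086]
tool_rot: [[-0.949, 0.314, 0.0], [0.314, 0.949, 0.0], [-0.0, 0.0, -1.0]]
ft_force: [-0.4, 0.7, 0.6]
grip_width: 0.0853
gripper_force: 0.0
time_s: 4.85
position: [0.4757, 0.2212, 0.056]
tool_rot: [[-0.949, 0.314, -0.0], [0.314, 0.949, -0.0], [0.0, -0.0, -1.0]]
ft_force: [-0.5, 0.1, 0.1]
grip_width: 0.0854
gripper_force: 0.0
196 [25 23 23] [0.4515 0.1541 0.1862] [35 28 22] [0.4607 0.1488 0.1865]
198 [47 37 25] [0.451  0.1539 0.1811] [34 27 25] [0.4609 0.1504 0.1798]
200 [80 61 33] [0.4738 0.2187 0.1196] [34 25 25] [0.4616 0.1534 0.1719]
202 [37 34 32] [0.4549 0.1673 0.1587] [29 30 23] [0.4601 0.1505 0.169 ]
204 [34 32 32] [0.4509 0.1575 0.162 ] [40 41 39] [0.4614 0.1551 0.1596]
206 [45 43 41] [0.449  0.1534 0.1602] [39 38 36] [0.4594 0.151  0.1577]
208 [38 36 35] [0.4489 0.1544 0.1538] [55 50 43] [0.4584 0.1495 0.1536]
210 [52 48 44] [0.4528 0.1669 0.137 ] [66 59 50] [0.4637 0.1647 0.1342]
212 [58 55 50] [0.4536 0.1706 0.128 ] [61 57 51] [0.4635 0.1656 0.1277]
214 [68 62 56] [0.4517 0.1667 0.1259] [55 50 45] [0.4635 0.1667 0.121 ]
216 [88 79 67] [0.4517 0.168  0.1189] [75 65 55] [0.4627 0.1658 0.116 ]
218 [126 101  78] [0.4618 0.1979 0.085 ] [109  85  63] [0.4716 0.1911 0.0863]
220 [130 100  70] [0.4606 0.1962 0.0806] [111  86  63] [0.4714 0.192  0.0793]
222 [119  93  68] [0.4603 0.1968 0.074 ] [103  82  59] [0.471  0.1922 0.073 ]
224 [115  92  66] [0.4599 0.1972 0.0675] [105  84  59] [0.4711 0.1936 0.0655]
226 [119  94  65] [0.459  0.196  0.0624] [105  81  59] [0.4698 0.1914 0.0614]
228 [128  99  69] [0.4589 0.1974 0.0548] [108  84  59] [0.4699 0.1932 0.0534]
230 [136 102  72] [0.4594 0.2004 0.0456] [103  83  59] [0.4688 0.1916 0.0486]
232 [127  97  69] [0.4582 0.1986 0.0409] [106  82  60] [0.4686 0.1923 0.0415]
234 [118  94  69] [0.4572 0.1972 0.0359] [111  86  62] [0.4684 0.1932 0.0343]
```

The open fingertip is at z ≈ 0.112 with the TCP reported at 0.056, which confirms the offset of about 40 mm. Lowering 14 mm more, then gripping.

```bash
python3 -m handwheel '[[[0,0,0.005],[0,0,0]],[[0,0,0.01],[0,0,0]],[[0,0,0.015],[0,0,0]],[[0,0,0.02],[0,0,0]],[[0,0,0.025],[0,0,0]],[[0,0,0.028],[0,0,0]],[[0,0,0.028],[0,0,0]]]'
python3 -m handwheel '[[[0,0,0],[0,0,0]],[[0,0,0],[0,0,0]],[[0,0,0],[0,0,0]],[[0,0,0],[0,0,0]],[[0,0,0],[0,0,0]],[[0,0,0],[0,0,0]],[[0,0,0],[0,0,0]],[[0,0,0],[0,0,0]]]' 0.6 50
python3 go.py .4757 .2212 .160
```

```text
time_s: 5.6
position: [0.4755, 0.2211, 0.0418]
tool_rot: [[-0.949, 0.314, -0.0], [0.314, 0.949, -0.0], [0.0, -0.0, -1.0]]
ft_force: [0.2, -0.6, 0.2]
grip_width: 0.0856
gripper_force: 0.0
time_s: 6.4
position: [0.476, 0.2213, 0.0424]
tool_rot: [[-0.949, 0.314, 0.001], [0.314, 0.949, 0.0], [-0.001, 0.001, -1.0]]
ft_force: [1.0, 1.9, 5.1]
grip_width: 0.0649
gripper_force: 55.0
shift [ 0.0002 -0.0003 -0.2352] turn [0.0002 0.0003 0.    ] from yaw 161.68
```

Gripped the lid (65 mm, 55 N). Lifting and carrying over the board gap.

```bash
python3 -m handwheel '[[[0,0,-0.01],[0,0,0]],[[0,0,-0.03],[0,0,0]],[[0,0,-0.06],[0,0,0]],[[0,0,-0.1],[0,0,0]],[[0,0,-0.14],[0,0,0]],[[0,0,-0.18],[0,0,0]],[[0,0,-0.22],[0,0,0]],[[0,0,-0.25],[0,0,0]],[[0,0,-0.26],[0,0,0]],[[0,0,-0.26],[0,0,0]]]'
python3 go.py .5215 -.0225 .172 ; python3 - <<'E'
from h import *
np.set_printoptions(precision=4,suppress=True)
im,d=get_image("scene")
for v in range(150,215,4):print(v,im[v,261],dep("scene",261,v,d[v,261]))
E
```

```text
time_s: 7.4
position: [0.4756, 0.2211, 0.1723]
tool_rot: [[-0.949, 0.314, 0.0], [0.314, 0.949, -0.0], [-0.0, 0.0, -1.0]]
ft_force: [-0.4, -1.1, -3.2]
grip_width: 0.0648
gripper_force: 56.2
shift [-0.2404 -0.4336  0.0007] turn [0.     0.0001 0.    ] from yaw 161.68
150 [29 26 24] [0.4621 0.1569 0.2957]
154 [30 27 23] [0.4613 0.1568 0.2867]
158 [28 25 27] [0.4636 0.1653 0.2714]
162 [31 31 27] [0.4609 0.1602 0.2658]
166 [44 41 38] [0.4663 0.1769 0.2439]
170 [39 37 36] [0.465  0.1756 0.235 ]
174 [68 59 51] [0.4651 0.1781 0.2231]
178 [102  82  59] [0.4688 0.1907 0.2031]
182 [109  84  60] [0.4684 0.192  0.1917]
186 [106  84  61] [0.4678 0.1929 0.1803]
190 [108  84  61] [0.4673 0.194  0.1686]
194 [108  87  64] [0.4661 0.1934 0.1583]
198 [116 103  81] [0.4648 0.1925 0.148 ]
202 [117 104  83] [0.4638 0.1924 0.1368]
206 [103  87  67] [ 0.5139  0.3356 -0.0021]
210 [103  87  68] [ 0.5068  0.3191 -0.0009]
214 [100  84  67] [ 0.501   0.3059 -0.0025]
```

```bash
python3 -m handwheel '[[[-0.01,-0.02,0],[0,0,0]],[[-0.035,-0.06,0],[0,0,0]],[[-0.065,-0.12,0],[0,0,0]],[[-0.1,-0.18,0],[0,0,0]],[[-0.135,-0.245,0],[0,0,0]],[[-0.17,-0.31,0],[0,0,0]],[[-0.2,-0.365,0],[0,0,0]],[[-0.223,-0.405,0],[0,0,0]],[[-0.235,-0.425,0],[0,0,0]],[[-0.2404,-0.4336,0],[0,0,0]]]'
python3 -m handwheel '[[[0,0,0],[0,0,0]],[[0,0,0],[0,0,0]]]'
python3 go.py .5215 -.0225 .064
python3 - <<'E'
from h import *
np.set_printoptions(precision=4,suppress=True)
im,d=get_image("scene")
np.save("pics/c.npy",d)
b=get_image("top")[0]
cv2.imwrite("pics/c.png",np.hstack([cv2.resize(im[140:340,230:430,::-1],(400,400)),cv2.resize(b[200:320,290:410,::-1],(400,400))]))
E
```

```text
time_s: 8.45
position: [0.5214, -0.0235, 0.1714]
tool_rot: [[-0.949, 0.316, -0.001], [0.316, 0.949, 0.0], [0.001, -0.0, -1.0]]
ft_force: [0.6, 0.7, -3.1]
grip_width: 0.0648
gripper_force: 56.6
time_s: 8.65
position: [0.5213, -0.0216, 0.1719]
tool_rot: [[-0.95, 0.313, -0.0], [0.313, 0.95, 0.0], [0.001, 0.0, -1.0]]
ft_force: [-0.6, 0.5, -4.1]
grip_width: 0.0649
gripper_force: 56.6
shift [-0.001  -0.0017  0.2158] turn [ 0.0001 -0.0002 -0.    ] from yaw 161.73
```

View pics/c.png

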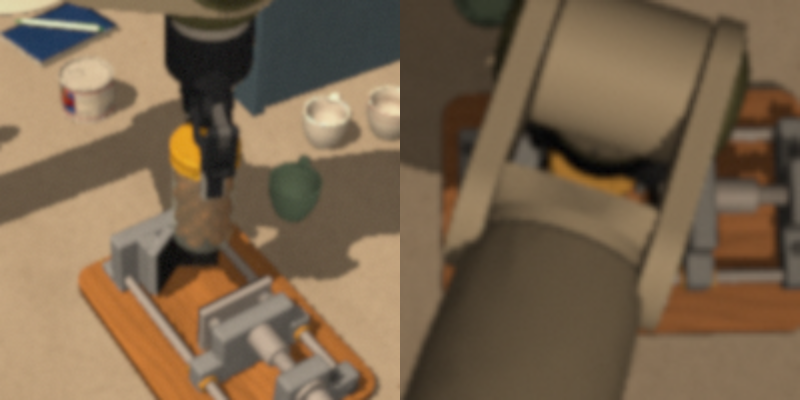

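The jar hangs upright above the gap, with its foot at about px (332,264) and nothing in the way. A quick circle fit of the glass from depth, to find the axis.

```bash
cat > fit.py <<'E'
from h import *
from scipy.optimize import least_squares
np.set_printoptions(precision=4,suppress=True)
def axis(d,rows,cols,guess,zr,r=.031,n="scene"):
    X=np.array([dep(n,u,v,d[v,u]) for v in rows for u in cols if d[v,u]>0])
    X=X[(X[:,2]>zr[0])&(X[:,2]<zr[1])&(np.hypot(*(X[:,:2]-guess).T)<.045)]
    s=least_squares(lambda c:np.hypot(X[:,0]-c[0],X[:,1]-c[1])-r,guess,loss="soft_l1",f_scale=.002)
    return s.x,len(X),np.std(s.fun)
E
python3 - <<'E'
from fit import *
d=np.load("pics/c.npy")
print(axis(d,range(236,262),range(312,352),np.array([.5213,-.0216]),(.13,.19)))
b=np.load("pics/scene0.npy")
print("jar orig",axis(b,range(206,240),range(246,282),np.array([.475,.222]),(.01,.1)))
# V jaw: front points of jaw top (depth), sanity
E
```

```text
(array([ 0.5225, -0.0203]), 541, np.float64(0.0007950307068747314))
jar orig (array([0.4769, 0.223 ]), 678, np.float64(0.001329363933349281))
```

```bash
python3 -m handwheel '[[[0,-0.004,0.03],[0,0,0]],[[0,-0.004,0.06],[0,0,0]],[[0,-0.004,0.09],[0,0,0]],[[0,-0.004,0.12],[0,0,0]],[[0,-0.004,0.15],[0,0,0]],[[0,-0.004,0.175],[0,0,0]],[[0,-0.004,0.195],[0,0,0]],[[0,-0.004,0.206],[0,0,0]],[[0,-0.004,0.21],[0,0,0]],[[0,-0.004,0.21],[0,0,0]]]'
python3 -m handwheel '[[[0,0,0.001],[0,0,0]],[[0,0,0.002],[0,0,0]],[[0,0,0.003],[0,0,0]],[[0,0,0.004],[0,0,0]],[[0,0,0.005],[0,0,0]],[[0,0,0.006],[0,0,0]],[[0,0,0.007],[0,0,0]],[[0,0,0.007],[0,0,0]]]'
```

```text
time_s: 9.75
position: [0.5211, -0.0242, 0.0672]
tool_rot: [[-0.949, 0.314, 0.0], [0.314, 0.949, -0.0], [-0.0, 0.0, -1.0]]
ft_force: [-0.8, -0.3, -3.7]
grip_width: 0.0648
gripper_force: 56.6
time_s: 10.55
position: [0.521, -0.0243, 0.0635]
tool_rot: [[-0.949, 0.314, 0.0], [0.314, 0.949, -0.0], [-0.0, -0.0, -1.0]]
ft_force: [0.0, 0.6, -3.8]
grip_width: 0.0651
gripper_force: 56.6
```

```bash
python3 -m handwheel '[[[0,0,0.001],[0,0,0]],[[0,0,0.002],[0,0,0]],[[0,0,0.003],[0,0,0]],[[0,0,0.003],[0,0,0]]]'; python3 -m handwheel '[[[0,0,0.001],[0,0,0]],[[0,0,0.002],[0,0,0]],[[0,0,0.002],[0,0,0]]]'
```

```text
time_s: 10.95
position: [0.5217, -0.0243, 0.0633]
tool_rot: [[-0.949, 0.314, 0.002], [0.314, 0.949, -0.0], [-0.002, 0.0, -1.0]]
ft_force: [-2.2, 2.0, 9.1]
grip_width: 0.0648
gripper_force: 57.5
time_s: 11.25
position: [0.5221, -0.0243, 0.0632]
tool_rot: [[-0.949, 0.314, 0.004], [0.314, 0.949, -0.001], [-0.004, 0.001, -1.0]]
ft_force: [-3.2, 2.8, 17.0]
grip_width: 0.0651
gripper_force: 58.0
```

The jar is on the board. Releasing and going up.

```bash
python3 -m handwheel '[[[0,0,-0.002],[0,0,0]],[[0,0,-0.003],[0,0,0]],[[0,0,-0.003],[0,0,0]]]'; python3 -m handwheel '[[[0,0,0],[0,0,0]],[[0,0,0],[0,0,0]],[[0,0,0],[0,0,0]],[[0,0,0],[0,0,0]],[[0,0,0],[0,0,0]]]' 1
python3 -m handwheel '[[[0,0,-0.01],[0,0,0]],[[0,0,-0.04],[0,0,0]],[[0,0,-0.08],[0,0,0]],[[0,0,-0.12],[0,0,0]],[[0,0,-0.16],[0,0,0]],[[0,0,-0.2],[0,0,0]],[[0,0,-0.2],[0,0,0]]]'
python3 - <<'E'
from fit import *
from go import go
im,d=get_image("scene");np.save("pics/d.npy",d);cv2.imwrite("pics/d.png",im[...,::-1])
g=np.array([.5225,-.024]);c=proj("scene",[[.5225,-.024,.021],[.5225,-.024,.141]]);print(c)
print("jar now",axis(d,range(int(c[1,1]),int(c[0,1])),range(int(c[0,0])-22,int(c[0,0])+22),g,(.03,.115)))
# grip: dark pixels region, depth -> 3D
b=np.load("pics/scene0.npy");s=cv2.imread("pics/scene0.png")
for n,f in(("scene","scene0"),("top","top0")):
    s=cv2.imread(f"pics/{f}.png").max(2);D=np.load(f"pics/{f}.npy")
    x0,x1,y0,y1=(375,412,355,392) if n=="scene" else (420,448,258,276)
    X=np.array([dep(n,u,v,D[v,u]) for v in range(y0,y1) for u in range(x0,x1) if s[v,u]<48 and D[v,u]>0])
    X=X[X[:,2]>.02];print(n,len(X),np.median(X,0),np.percentile(X,[5,95],axis=0))
go(.54,-.30,.17,93.2)
E
```

```text
time_s: 11.55
position: [0.5215, -0.0243, 0.0633]
tool_rot: [[-0.949, 0.314, 0.002], [0.314, 0.949, -0.0], [-0.002, 0.0, -1.0]]
ft_force: [-0.6, 2.2, 8.2]
grip_width: 0.0646
gripper_force: 57.2
time_s: 12.05
position: [0.5209, -0.0243, 0.0624]
tool_rot: [[-0.949, 0.314, -0.0], [0.314, 0.949, 0.0], [0.0, -0.0, -1.0]]
ft_force: [-0.2, 0.7, -0.3]
grip_width: 0.0856
gripper_force: 0.0
time_s: 12.75
position: [0.5221, -0.0246, 0.1651]
tool_rot: [[-0.949, 0.314, 0.005], [0.314, 0.949, -0.001], [-0.005, 0.0, -1.0]]
ft_force: [0.5, 0.4, -0.6]
grip_width: 0.0852
gripper_force: 0.0
[[330.0528 291.3901]
 [331.6804 253.1767]]
jar now (array([ 0.5214, -0.0215]), 693, np.float64(0.003279073815602756))
scene 259 [ 0.5162 -0.2628  0.0495] [[ 0.5102 -0.2835  0.045 ]
 [ 0.5253 -0.2374  0.0526]]
top 136 [ 0.5184 -0.2551  0.0487] [[ 0.5109 -0.2785  0.0423]
 [ 0.5281 -0.2326  0.0545]]
shift [-0.2086 -0.5115 -0.0128] turn [0.0005 0.0007 0.3805] from yaw 161.68
```

The jar stands at about board y +36 and the crank is at θ ≈ 204°. Moving over the grip, turning the hand so the fingers close along board x.

```bash
python3 go.py .5183 -.2702 .163 93.2
python3 -m handwheel '[[[-0.012,-0.048,0],[0,0,0.042]],[[-0.025,-0.096,0],[0,0,0.084]],[[-0.038,-0.144,0],[0,0,0.126]],[[-0.05,-0.192,0],[0,0,0.168]],[[-0.063,-0.24,0],[0,0,0.21]],[[-0.076,-0.288,0],[0,0,0.252]],[[-0.09,-0.336,0],[0,0,0.294]],[[-0.105,-0.384,0],[0,0,0.336]],[[-0.12,-0.43,0],[0,0,0.36]],[[-0.148,-0.467,0],[0,0,0.3805]]]'
python3 -m handwheel '[[[0,0,0],[0,0,0]],[[0,0,0],[0,0,0]],[[0,0,0],[0,0,0]]]'
python3 go.py .5183 -.2702 .10 93.2
```

```text
shift [-0.1487 -0.4686  0.0011] turn [0.0005 0.0007 0.3805] from yaw 161.68
time_s: 13.8
position: [0.5169, -0.2701, 0.1612]
tool_rot: [[-0.052, 0.999, -0.002], [0.999, 0.052, 0.001], [0.002, -0.002, -1.0]]
ft_force: [-0.2, 0.3, 0.1]
grip_width: 0.0855
gripper_force: 0.0
time_s: 14.1
position: [0.5175, -0.2683, 0.1619]
tool_rot: [[-0.057, 0.998, -0.001], [0.998, 0.057, 0.001], [0.001, -0.001, -1.0]]
ft_force: [-0.2, 0.8, -0.0]
grip_width: 0.0852
gripper_force: 0.0
shift [-0.0041  0.0015  0.1239] turn [-0.0003 -0.0003  0.0004] from yaw 93.27
```

```bash
python3 -m handwheel '[[[-0.004,0.001,0.05],[0,0,0]],[[-0.004,0.001,0.1],[0,0,0]],[[-0.004,0.001,0.15],[0,0,0]],[[-0.004,0.001,0.2],[0,0,0]],[[-0.004,0.001,0.24],[0,0,0]],[[-0.004,0.001,0.26],[0,0,0]],[[-0.004,0.001,0.264],[0,0,0]],[[-0.004,0.001,0.264],[0,0,0]]]'
python3 - <<'E'
from h import *
im,d=get_image("scene");np.save("pics/e.npy",d)
crop(im[...,::-1],300,240,150,150,4,"pics/e.png")
E
```

```text
time_s: 14.9
position: [0.5187, -0.2711, 0.0311]
tool_rot: [[-0.056, 0.998, 0.001], [0.998, 0.056, -0.0], [-0.001, 0.001, -1.0]]
ft_force: [-0.3, -0.0, 1.7]
grip_width: 0.0851
gripper_force: 0.0
```

View pics/e.png

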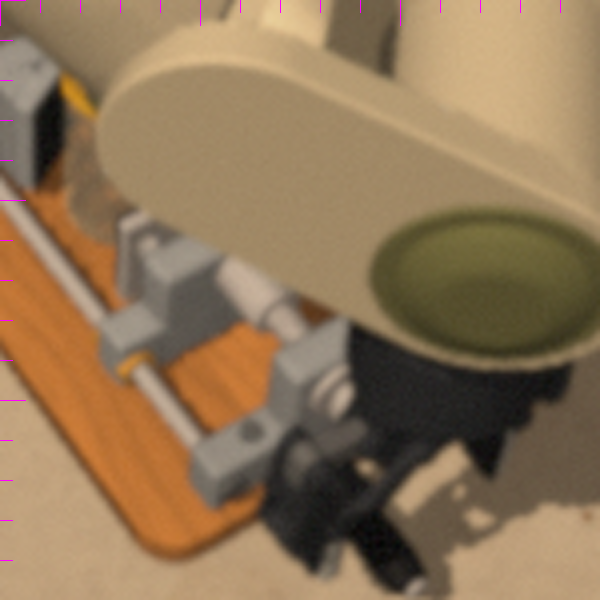

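The near finger's tip is at px (382,384) to the -x side of the grip. The grip's free end is at about px (404,385), and the body hangs just outside the crank hub. Checking tip height from depth.

```bash
python3 - <<'E'
from h import *
np.set_printoptions(precision=4,suppress=True)
d=np.load("pics/e.npy")
for u,v in((376,370),(378,374),(378,378),(380,378),(381,382),(381,384),(382,386),(384,380),(390,372),(395,372),(398,378),(402,382),(385,362),(401,352),(404,350)):print(u,v,dep("scene",u,v,d[v,u]))
E
```

```text
376 370 [ 0.4495 -0.2873  0.1591]
378 374 [ 0.4567 -0.286   0.1383]
378 378 [ 0.4652 -0.2792  0.1068]
380 378 [ 0.47   -0.2789  0.102 ]
381 382 [ 0.4697 -0.2834  0.0961]
381 384 [ 0.4712 -0.283   0.087 ]
382 386 [ 0.5039 -0.2546  0.0015]
384 380 [ 0.4765 -0.2825  0.0954]
390 372 [ 0.5131 -0.2572  0.0503]
395 372 [ 0.5197 -0.2627  0.0532]
398 378 [ 0.5194 -0.2734  0.049 ]
402 382 [ 0.5211 -0.2832  0.0489]
385 362 [ 0.4661 -0.286   0.1674]
401 352 [ 0.4981 -0.2835  0.1676]
404 350 [ 0.5011 -0.2858  0.1744]
```

The offset is confirmed (tip 0.086 at TCP 0.031). Lowering onto the grip.

```bash
python3 -m handwheel '[[[0,0,0.02],[0,0,0]],[[0,0,0.04],[0,0,0]],[[0,0,0.06],[0,0,0]],[[0,0,0.08],[0,0,0]],[[0,0,0.095],[0,0,0]],[[0,0,0.106],[0,0,0]],[[0,0,0.106],[0,0,0]]]'
python3 -m handwheel '[[[0,0,0],[0,0,0]],[[0,0,0],[0,0,0]],[[0,0,0],[0,0,0]],[[0,0,0],[0,0,0]],[[0,0,0],[0,0,0]],[[0,0,0],[0,0,0]],[[0,0,0],[0,0,0]],[[0,0,0],[0,0,0]],[[0,0,0],[0,0,0]]]' 0.1 40
```

```text
time_s: 15.65
position: [0.5181, -0.271, -0.0233]
tool_rot: [[-0.055, 0.998, -0.001], [0.998, 0.055, 0.001], [0.001, -0.001, -1.0]]
ft_force: [0.2, -0.5, -0.4]
grip_width: 0.0856
gripper_force: 0.0
time_s: 16.55
position: [0.5188, -0.2714, -0.0221]
tool_rot: [[-0.056, 0.998, 0.001], [0.998, 0.056, -0.001], [-0.001, 0.001, -1.0]]
ft_force: [2.0, 0.5, 5.8]
grip_width: 0.0211
gripper_force: 39.1
```

```bash
python3 - <<'E'
import numpy as np
t=np.radians(204+18*np.arange(1,11));t0=np.radians(204)
print([[0,round(.084*(np.sin(a)-np.sin(t0)),4),round(-.084*(np.cos(a)-np.cos(t0)),4)] for a in t])
E
```

```text
[[0, np.float64(-0.022), np.float64(-0.0143)], [0, np.float64(-0.0386), np.float64(-0.0347)], [0, np.float64(-0.048), np.float64(-0.0593)], [0, np.float64(-0.0494), np.float64(-0.0855)], [0, np.float64(-0.0426), np.float64(-0.1109)], [0, np.float64(-0.0283), np.float64(-0.1329)], [0, np.float64(-0.0078), np.float64(-0.1495)], [0, np.float64(0.0167), np.float64(-0.1589)], [0, np.float64(0.0429), np.float64(-0.1603)], [0, np.float64(0.0683), np.float64(-0.1535)]]
```

First 72° as a test.

```bash
python3 -m handwheel '[[[0,-0.0115,-0.006],[0,0,0]],[[0,-0.022,-0.0143],[0,0,0]],[[0,-0.031,-0.024],[0,0,0]],[[0,-0.0386,-0.0347],[0,0,0]],[[0,-0.044,-0.047],[0,0,0]],[[0,-0.048,-0.0593],[0,0,0]],[[0,-0.0495,-0.072],[0,0,0]],[[0,-0.0494,-0.0855],[0,0,0]],[[0,-0.0494,-0.0855],[0,0,0]]]'
```

```text
time_s: 17.45
position: [0.4964, -0.2728, 0.021]
tool_rot: [[-0.055, 0.998, 0.006], [0.998, 0.055, -0.001], [-0.002, 0.006, -1.0]]
ft_force: [13.0, 2.8, 1.5]
grip_width: 0.0209
gripper_force: 39.9
```

Works. The 13 N in +x says the axis is about 2.3 mm further +x, so I'm folding that in for the next half turn (276°→456°).

```bash
python3 - <<'E'
import numpy as np
t=np.radians(276+18*np.arange(1,11));t0=np.radians(276)
print([(round(float(.084*(np.sin(a)-np.sin(t0))),4),round(float(-.084*(np.cos(a)-np.cos(t0))),4)) for a in t])
E
```

```text
[(0.0068, -0.0254), (0.0211, -0.0474), (0.0415, -0.064), (0.0661, -0.0734), (0.0923, -0.0748), (0.1177, -0.068), (0.1397, -0.0536), (0.1563, -0.0332), (0.1657, -0.0087), (0.1671, 0.0176)]
```

```bash
python3 -m handwheel '[[[0,0.0114,-0.0254],[0,0,0]],[[0,0.0257,-0.0474],[0,0,0]],[[0,0.0461,-0.064],[0,0,0]],[[0,0.0707,-0.0734],[0,0,0]],[[0,0.0969,-0.0748],[0,0,0]],[[0,0.1223,-0.068],[0,0,0]],[[0,0.1443,-0.0536],[0,0,0]],[[0,0.1609,-0.0332],[0,0,0]],[[0,0.1703,-0.0087],[0,0,0]],[[0,0.1717,0.0176],[0,0,0]]]'
```

```text
time_s: 18.45
position: [0.5799, -0.2676, 0.0103]
tool_rot: [[-0.056, 0.998, 0.0], [0.998, 0.056, 0.0], [0.0, 0.0, -1.0]]
ft_force: [-5.5, 1.5, 5.4]
grip_width: 0.0211
gripper_force: 41.5
```

```bash
python3 -m handwheel '[[[0,0,0],[0,0,0]],[[0,0,0],[0,0,0]]]'
```

```text
time_s: 18.65
position: [0.5794, -0.2676, 0.0102]
tool_rot: [[-0.055, 0.998, -0.0], [0.998, 0.055, 0.001], [0.001, -0.0, -1.0]]
ft_force: [3.7, 0.4, -5.5]
grip_width: 0.0213
gripper_force: 40.5
```

```bash
python3 -m handwheel '[[[0,-0.0068,0.0254],[0,0,0]],[[0,-0.0211,0.0474],[0,0,0]],[[0,-0.0415,0.064],[0,0,0]],[[0,-0.0661,0.0734],[0,0,0]],[[0,-0.0923,0.0748],[0,0,0]],[[0,-0.1177,0.068],[0,0,0]],[[0,-0.1397,0.0536],[0,0,0]],[[0,-0.1563,0.0332],[0,0,0]],[[0,-0.1657,0.0087],[0,0,0]],[[0,-0.1671,-0.0176],[0,0,0]]]'; python3 -m handwheel '[[[0,0.0068,-0.0254],[0,0,0]],[[0,0.0211,-0.0474],[0,0,0]],[[0,0.0415,-0.064],[0,0,0]],[[0,0.0661,-0.0734],[0,0,0]],[[0,0.0923,-0.0748],[0,0,0]],[[0,0.1177,-0.068],[0,0,0]],[[0,0.1397,-0.0536],[0,0,0]],[[0,0.1563,-0.0332],[0,0,0]],[[0,0.1657,-0.0087],[0,0,0]],[[0,0.1671,0.0176],[0,0,0]]]'
python3 - <<'E'
from h import *
np.set_printoptions(precision=4,suppress=True)
im,d=get_image("scene")
crop(im[...,::-1],290,220,130,130,4,"pics/f.png")
E
```

```text
time_s: 19.65
position: [0.4961, -0.2727, 0.0214]
tool_rot: [[-0.055, 0.998, 0.001], [0.998, 0.055, -0.0], [-0.001, 0.001, -1.0]]
ft_force: [10.7, 0.8, -8.3]
grip_width: 0.021
gripper_force: 40.5
time_s: 20.65
position: [0.58, -0.2676, 0.0114]
tool_rot: [[-0.056, 0.998, 0.001], [0.998, 0.056, -0.0], [-0.0, 0.001, -1.0]]
ft_force: [-3.7, 1.4, 5.6]
grip_width: 0.0209
gripper_force: 42.0
```

View pics/f.png

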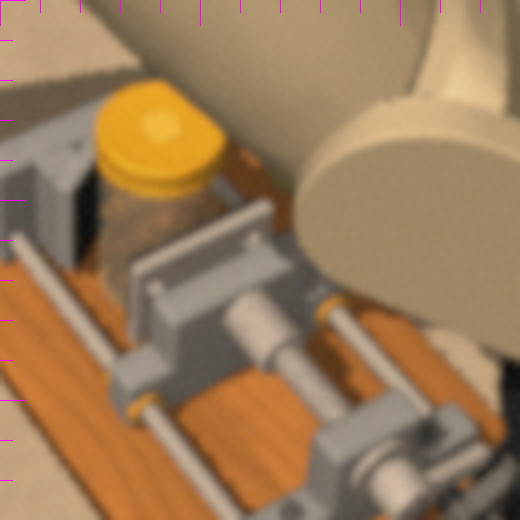

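The picture shows the jar upright in front of the V (lid at px 330,252), the plate just at the glass, and the springs still extended. That agrees with about 816°. Continuing 180° + 39°.

```bash
python3 -m handwheel '[[[0,-0.0068,0.0254],[0,0,0]],[[0,-0.0211,0.0474],[0,0,0]],[[0,-0.0415,0.064],[0,0,0]],[[0,-0.0661,0.0734],[0,0,0]],[[0,-0.0923,0.0748],[0,0,0]],[[0,-0.1177,0.068],[0,0,0]],[[0,-0.1397,0.0536],[0,0,0]],[[0,-0.1563,0.0332],[0,0,0]],[[0,-0.1657,0.0087],[0,0,0]],[[0,-0.1671,-0.0176],[0,0,0]]]'; python3 -m handwheel '[[[0,0.0025,-0.0135],[0,0,0]],[[0,0.0068,-0.0254],[0,0,0]],[[0,0.013,-0.037],[0,0,0]],[[0,0.0211,-0.0474],[0,0,0]],[[0,0.0235,-0.05],[0,0,0]],[[0,0.0235,-0.05],[0,0,0]]]'
python3 - <<'E'
from fit import *
im,d=get_image("scene")
cv2.imwrite("pics/g.png",im[...,::-1]);np.save("pics/g.npy",d)
crop(im[...,::-1],290,220,130,130,4,"pics/g4.png")
print(axis(d,range(244,300),range(300,352),np.array([.521,-.012]),(.05,.12)))
E
```

```text
time_s: 21.7
position: [0.496, -0.2727, 0.02]
tool_rot: [[-0.055, 0.999, 0.001], [0.999, 0.055, 0.0], [0.0, 0.001, -1.0]]
ft_force: [9.6, 0.7, -8.6]
grip_width: 0.0206
gripper_force: 40.9
time_s: 22.3
position: [0.508, -0.2719, 0.0452]
tool_rot: [[-0.056, 0.998, 0.0], [0.998, 0.056, -0.0], [-0.0, 0.0, -1.0]]
ft_force: [2.9, -3.2, -6.0]
grip_width: 0.0212
gripper_force: 40.8
(array([ 0.5181, -0.0041]), 248, np.float64(0.004300022108748237))
```

The crank is at θ ≈ 1035° (18.06 rad) as planned. Releasing the grip and moving up.

```bash
python3 -m handwheel '[[[0,0,0],[0,0,0]],[[0,0,0],[0,0,0]],[[0,0,0],[0,0,0]],[[0,0,0],[0,0,0]],[[0,0,0],[0,0,0]]]' 1; python3 -m handwheel '[[[0,0,-0.03],[0,0,0]],[[0,0,-0.08],[0,0,0]],[[0,0,-0.14],[0,0,0]],[[0,0,-0.2],[0,0,0]],[[0,0,-0.24],[0,0,0]],[[0,0,-0.24],[0,0,0]],[[0,0,-0.24],[0,0,0]]]'
python3 - <<'E'
from fit import *
from go import go
im,d=get_image("scene")
crop(im[...,::-1],290,220,130,130,5,"pics/g4.png")
print("jar",axis(d,range(244,300),range(300,352),np.array([.521,-.012]),(.05,.12)))
np.save("pics/g.npy",d);cv2.imwrite("pics/g.png",im[...,::-1])
h=cv2.cvtColor(im[...,::-1].copy(),cv2.COLOR_BGR2HSV)
m=(h[...,0]>14)&(h[...,0]<30)&(h[...,1]>170)&(h[...,2]>100);m[:230]=0;m[275:]=0;m[:,:305]=0;m[:,355:]=0
ys,xs=np.nonzero(m)
X=np.array([dep("scene",u,v,d[v,u]) for u,v in zip(xs,ys)]);T=X[X[:,2]>.137]
print("lid top",len(T),T.mean(0),(T.min(0)+T.max(0))/2)
go(.519,-.012,.165,93.2)
E
```

```text
time_s: 22.85
position: [0.5078, -0.2718, 0.0454]
tool_rot: [[-0.056, 0.998, 0.0], [0.998, 0.056, -0.0], [-0.0, 0.0, -1.0]]
ft_force: [-0.6, -0.1, -0.4]
grip_width: 0.0853
gripper_force: 0.0
time_s: 23.55
position: [0.5075, -0.2716, 0.1648]
tool_rot: [[-0.056, 0.998, -0.0], [0.998, 0.056, 0.0], [0.0, -0.0, -1.0]]
ft_force: [-0.0, -0.1, -0.1]
grip_width: 0.0853
gripper_force: 0.0
jar (array([ 0.5205, -0.0127]), 678, np.float64(0.005138275664692193))
lid top 600 [ 0.5199 -0.0168  0.1399] [ 0.521  -0.0141  0.1405]
shift [ 0.5168  0.0521 -0.0011] turn [-0.0004 -0.0004 -0.0001] from yaw 93.18
```

View pics/g4.png

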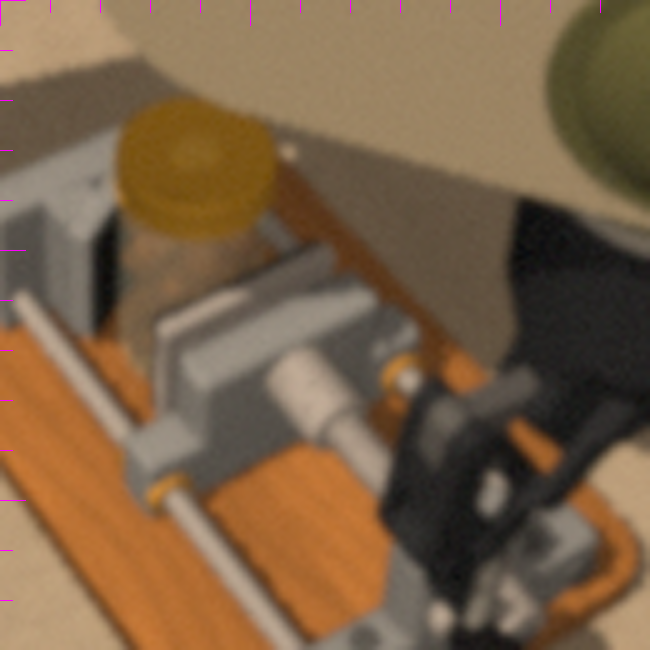

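The jar is pressed in the V (axis at about (0.521,-0.0125), lid top z 0.14), and the gap between plate and carriage has narrowed to about half. Moving over the lid.

```bash
python3 -m handwheel '[[[0.03,0,0],[0,0,0]],[[0.09,0.01,0],[0,0,0]],[[0.15,0.02,0],[0,0,0]],[[0.22,0.03,0],[0,0,0]],[[0.29,0.04,0],[0,0,0]],[[0.36,0.045,0],[0,0,0]],[[0.42,0.05,0],[0,0,0]],[[0.47,0.054,0],[0,0,0]],[[0.5,0.056,0],[0,0,0]],[[0.516,0.056,0],[0,0,0]]]'; python3 -m handwheel '[[[0,0,0.03],[0,0,0]],[[0,0,0.06],[0,0,0]],[[0,0,0.09],[0,0,0]],[[0,0,0.12],[0,0,0]],[[0,0,0.14],[0,0,0]],[[0,0,0.16],[0,0,0]],[[0,0,0.18],[0,0,0]],[[0,0,0.195],[0,0,0]],[[0,0,0.202],[0,0,0]],[[0,0,0.202],[0,0,0]]]'
```

```text
time_s: 24.6
position: [0.5209, -0.0111, 0.1648]
tool_rot: [[-0.057, 0.998, -0.001], [0.998, 0.057, 0.0], [0.0, -0.001, -1.0]]
ft_force: [-0.3, -0.4, -1.2]
grip_width: 0.0854
gripper_force: 0.0
time_s: 25.6
position: [0.5213, -0.0126, 0.064]
tool_rot: [[-0.056, 0.998, -0.001], [0.998, 0.056, 0.0], [0.0, -0.001, -1.0]]
ft_force: [-0.5, -0.1, 0.1]
grip_width: 0.0854
gripper_force: 0.0
```

```bash
python3 -m handwheel '[[[0,0,0],[0,0,0]],[[0,0,0],[0,0,0]],[[0,0,0],[0,0,0]],[[0,0,0],[0,0,0]],[[0,0,0],[0,0,0]],[[0,0,0],[0,0,0]],[[0,0,0],[0,0,0]]]' 0.6 60; python3 go.py .521 -.0125 .063
```

```text
time_s: 26.3
position: [0.5217, -0.0126, 0.0651]
tool_rot: [[-0.056, 0.998, 0.001], [0.998, 0.056, -0.0], [-0.0, 0.001, -1.0]]
ft_force: [-2.1, 0.4, 5.3]
grip_width: 0.0647
gripper_force: 65.5
shift [ 0.0004 -0.0013  0.0042] turn [0.0004 0.0001 0.    ] from yaw 93.18
```

Centred and gripped. Turning the lid anticlockwise 100°.

```bash
python3 -m handwheel '[[[0,0,0],[0,0,-0.0278]],[[0,0,0],[0,0,-0.0556]],[[0,0,0],[0,0,-0.0833]],[[0,0,0],[0,0,-0.1111]],[[0,0,0],[0,0,-0.1389]],[[0,0,0],[0,0,-0.1667]],[[0,0,0],[0,0,-0.1944]],[[0,0,0],[0,0,-0.2222]],[[0,0,0],[0,0,-0.25]],[[0,0,0],[0,0,-0.2778]]]'; python3 -c "
from rig import *;o=observe();print(o['wrist_torque'],o['ft_force'])"
```

```text
time_s: 27.3
position: [0.5208, -0.0131, 0.0651]
tool_rot: [[-0.803, 0.597, -0.001], [0.597, 0.803, -0.001], [-0.0, -0.001, -1.0]]
ft_force: [-6.2, -3.0, 9.3]
grip_width: 0.0649
gripper_force: 65.9
[-0.44115248  0.92840811 -0.32219911] [-6.22893279 -2.99789732  9.31040186]
```

```bash
python3 -m handwheel '[[[0,0,0],[0,0,-0.0278]],[[0,0,0],[0,0,-0.0556]],[[0,0,0],[0,0,-0.0833]],[[0,0,0],[0,0,-0.1111]],[[0,0,0],[0,0,-0.1389]],[[0,0,0],[0,0,-0.1667]],[[0,0,0],[0,0,-0.1944]],[[0,0,0],[0,0,-0.2222]],[[0,0,0],[0,0,-0.25]],[[0,0,0],[0,0,-0.2778]]]'; python3 -c "
from rig import *;o=observe();print(o['wrist_torque'],o['ft_force'])"
```

```text
time_s: 28.3
position: [0.5211, -0.0138, 0.0651]
tool_rot: [[-0.973, -0.231, -0.0], [-0.231, 0.973, -0.002], [0.001, -0.002, -1.0]]
ft_force: [-4.8, -5.8, 6.3]
grip_width: 0.0642
gripper_force: 65.8
[-0.96950071  0.78184626 -0.30586009] [-4.7585647  -5.81239128  6.33330286]
```

Wrist torque stayed at 0.31 N m, which matches the lid's thread friction. Releasing and moving up.

```bash
python3 -m handwheel '[[[0,0,0],[0,0,0]],[[0,0,0],[0,0,0]]]';python3 -m handwheel '[[[0,0,0],[0,0,0]],[[0,0,0],[0,0,0]],[[0,0,0],[0,0,0]],[[0,0,0],[0,0,0]],[[0,0,0],[0,0,0]]]' 1; python3 -m handwheel '[[[0,0,-0.02],[0,0,0]],[[0,0,-0.06],[0,0,0]],[[0,0,-0.11],[0,0,0]],[[0,0,-0.16],[0,0,0]],[[0,0,-0.22],[0,0,0]],[[0,0,-0.26],[0,0,0]],[[0,0,-0.28],[0,0,0]],[[0,0,-0.28],[0,0,0]],[[0,0,-0.28],[0,0,0]]]'
python3 - <<'E'
from fit import *
im,d=get_image("scene");b=get_image("top")[0]
cv2.imwrite("pics/z.png",cv2.resize(im[140:390,200:440,::-1],(720,590)) if 0 else np.hstack([cv2.resize(im[190:390,270:430,::-1],(480,600)),cv2.resize(b[200:310,290:350,::-1],(320,600))]))
print("jar",axis(d,range(244,300),range(300,352),np.array([.521,-.012]),(.05,.12)))
h=cv2.cvtColor(im[...,::-1].copy(),cv2.COLOR_BGR2HSV)
m=(h[...,0]>14)&(h[...,0]<30)&(h[...,1]>170)&(h[...,2]>80);m[:230]=0;m[275:]=0;m[:,:305]=0;m[:,355:]=0
ys,xs=np.nonzero(m);X=np.array([dep("scene",u,v,d[v,u]) for u,v in zip(xs,ys)]);T=X[X[:,2]>.137]
print("lid top",len(T),T.mean(0),(T.min(0)+T.max(0))/2)
E
```

```text
time_s: 28.5
position: [0.521, -0.0138, 0.0651]
tool_rot: [[-0.973, -0.229, -0.0], [-0.229, 0.973, -0.002], [0.001, -0.002, -1.0]]
ft_force: [-5.3, -6.3, 8.5]
grip_width: 0.0647
gripper_force: 65.8
time_s: 29.0
position: [0.5214, -0.0126, 0.0642]
tool_rot: [[-0.974, -0.228, -0.0], [-0.228, 0.974, 0.0], [0.0, 0.0, -1.0]]
ft_force: [-0.3, 0.1, -0.6]
grip_width: 0.0853
gripper_force: 0.0
time_s: 29.9
position: [0.521, -0.0126, 0.2035]
tool_rot: [[-0.974, -0.228, -0.001], [-0.228, 0.974, 0.0], [0.001, 0.001, -1.0]]
ft_force: [-0.0, 0.1, -1.2]
grip_width: 0.0854
gripper_force: 0.0
jar (array([ 0.521 , -0.0126]), 695, np.float64(0.005287832039349392))
lid top 616 [ 0.5192 -0.019   0.1442] [ 0.377  -0.2659  0.4621]
```

View pics/z.png

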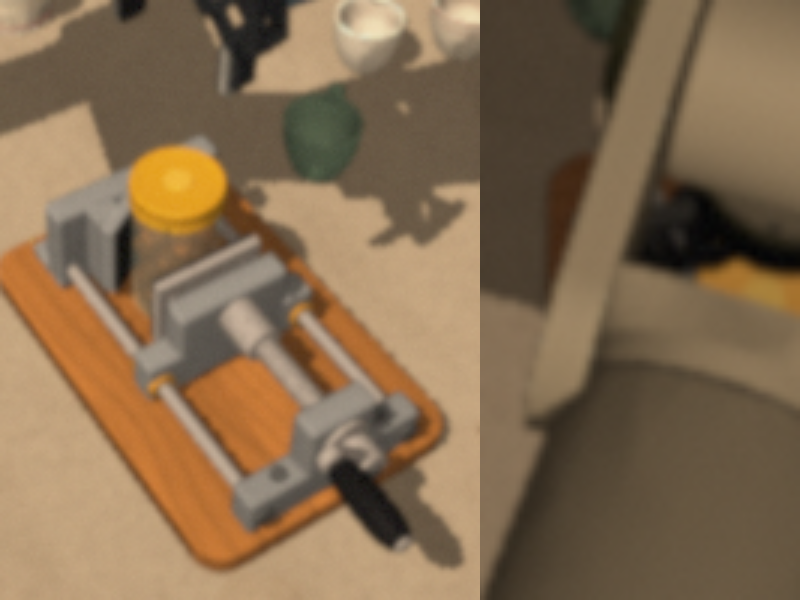

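The jar is upright in the V, the lid is on, and the cup is untouched. One numeric check, by depth, of where the crank grip rests and where the plate and carriage are.

```bash
python3 - <<'E'
from fit import *
im,d=get_image("scene")
print(proj("scene",[[.5078,-.262,.108]]))
X=np.array([dep("scene",u,v,d[v,u]) for v in range(338,376) for u in range(378,410) if im[v,u].max()<50 and d[v,u]>0]);X=X[X[:,2]>.03]
print("grip",len(X),np.median(X,0))
c,s=np.cos(np.radians(3.2)),np.sin(np.radians(3.2))
A=np.array([dep("scene",u,v,d[v,u]) for v in range(250,330) for u in range(300,380) if d[v,u]>0])
q=A[:,:2]-[.5235,-.0575];bx=q@[c,s];by=q@[-s,c]
k=(A[:,2]>.088)&(A[:,2]<.1)&(abs(bx)<.036)&(by>-.06)&(by<.03)
h,e=np.histogram(by[k],np.arange(-.04,.03,.002))
for a,b in zip(e,h):print(round(a*1000),b,end="; ")
E
```

```text
[[393.2511 358.6054]]
grip 313 [ 0.5046 -0.2621  0.1162]
-40 8; -38 7; -36 8; -34 9; -32 8; -30 37; -28 56; -26 29; -24 39; -22 23; -20 29; -18 30; -16 24; -14 32; -12 14; -10 14; -8 0; -6 0; -4 0; -2 1; 0 60; 2 43; 4 29; 6 23; 8 13; 10 27; 12 18; 14 17; 16 14; 18 8; 20 10; 22 4; 24 7; 26 6;
```

The carriage front is at about -8 and the plate back at about 0 mm. The 8 mm gap means the springs are pressed in about 6 mm, as wanted. Handing in.

```bash
python3 -c "
from rig import *
print(close_job())"
```

```text
the job is handed in; nothing more can be done
None
```

I handed the job in at about 30 s of the 72 s: the jar is clamped in the V with springs about 6 mm in, the lid is turned about 100° and still on, and the robot is clear, though close_job() gave no verdict, the lid angle is inferred from hand rotation and wrist torque, and I viewed 11 pictures against the limit of 10.

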